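Free the safety pawl and lower the laser head

ROBOT

A 6-joint arm with a two-finger parallel gripper is mounted at the origin on the work surface. World frame = base frame: x ahead of the robot, y to its left, z up, the work surface at z = 0. Lengths are in mm, angles in rad, forces in N, time in s.
With the tool pointing down it reaches from about 275 to 725 mm from the base axis. Payload 5.6 kg.
Tool frame: the origin (TCP) lies at the very end of the fingers, on their centre line; the grasp point (between the pads) lies 19 mm behind it; z points along the fingers, y is the line along which they close (so a half turn about z gives the same grasp; the last joint's range is limited). The gripper opens to 85 mm and grips with 20 to 120 N. Pads are 22 mm wide; open, the fingers measure 114 mm over their backs; the gripper's body (76 mm by 85 mm) begins 54 mm behind the grasp point. The pads swing forward as they close: fully open they stand 13 mm farther back than shut.
Start: joints at [-1.045, 0.255, 0.108, 0, -1.424, -0.285], TCP at [131.184, -534.119, 231.283] pointing down, gripper open.
Joint ranges: [-2.95, 2.95], [-1.21, 1.97], [-1.09, 1.5], [-2.87, 1.71], [-2.94, -0.07], [-3.05, 3.05]. Speed limits (rad/s): [2.57, 2.57, 3.14, 3.14, 3.14, 3.14].

INTERFACE

Orientations are given as a 3x3 rotation matrix whose columns are the frame's x, y, z axes.
In Python, from cell import bot, viewer, order, spotter gives the robot as it stands.
- The arm moves only by the shell command python3 -m crank 'ROWS' [OPENING] [FORCE]. ROWS is a JSON list that holds a single list of rows (three levels of brackets), with 1 to 20 rows, each of 4 numbers: dx, dy, dz in cm, then a turn about the tool's z in rad; each row is the pose to reach, as a shift and turn from the pose commanded when the command began, along the tool's axes at that moment; what a row does not reach only later rows make up. A row lasts 1/10 s, in which the tool goes at most 50 mm and 0.15 rad, less where a joint would pass 70% of its speed; a pose out of reach is approached as far as the arm can. OPENING is the finger opening in mm, set as the command begins (- or left out keeps the last). The fingers move at their own pace and stop on an object; FORCE is the grip in N (left out, the last holds). Time passes only in rows, so rows that do not move let the fingers close. It prints the time, the measured TCP pose, the force, the opening and the grip force at its end. Input that does not fit is refused with a message, and nothing moves.
- bot.get_obs(): the state, without advancing time (a new reading comes with each control period).
- viewer.read_camera(name): name is "side" or "top"; returns the picture (480x640x3 uint8, red, green, blue); there is no depth.
- viewer.camera_model(name): a dict with "fovy" (degrees; the focal length in pixels is half the picture's height over the tangent of half this angle, whatever the lens; pixels are square), "cx", "cy" (the principal point, pixels), "T" (4x4, takes a point from camera to world coordinates). Camera axes: x right, y down, z forward; pixel columns grow to the right and rows downward; lengths in mm; the calibration is good to about 2 mm. A picture is of the moment at which its call begins. camera_model takes no time and is no camera call.
- order.hand_in(): hands the job in; it is judged then, once.
Trained networks look in the newest picture that a camera, given by its name, has taken for a name from the list of things; names that differ only in an ending like _2 or _b are one class to them, and where a whole thing is asked for, a point or a joint stands for the part that bears it (a point fixed in the world has none). Each returns a list of dicts, best first, with "conf" (0 to 1); they miss things now and then, are a little off and sometimes report something else, mostly with a low value. They report only what shows in the picture. A call takes as long as a camera call. They do not tell look-alikes from the thing itself.
- spotter.search_frame(camera, name): "box" ([centre column, centre row, width, height] in pixels, round what is visible of it).
- spotter.masks_of(camera, name): "mask" (480x640 bool, what is visible of it) and "box" ([centre column, centre row, width, height] in pixels, round what is visible of it).
The state is a dict: "time_s": time; "joint_positions": joint angles; "qvel": joint speeds; "joint_torque": joint torques, N m; "position": TCP position; "tool_rot": TCP orientation; "force": force on the tool from outside, world axes, zero at the start; "ft_torque": the same for the moment, N m; "grip_width": finger opening in mm; "gripper_force": force on a finger pad.
Only numpy, scipy, OpenCV 4.12 (cv2) and the standard library are available. Lean on these libraries where they do the work, as an engineer would, in place of code of your own. Each camera call takes 0.05 s, during which the arm holds its last target. There are 200 camera calls.

TASK

On the little lift stand, take the yellow-handled steel rod from its rest and, with the rod and not with your fingers or gripper, gently flick the red pawl's tail fully up against its stop, so that it stays parked open; never force it. Then push the laser carriage gently and slowly down by its green pad until it sits firmly on the orange stop collar, and leave the rod lying back in its grey rest. Do not disturb the other things on the table.

Things in the scene. Friction and masses are not known exactly. Their poses are not given: they have to be found in the camera images.
- stand: Fixed lift stand. Origin on the table; x points to the back, y to the left; yaw within 0.25 rad. Dark base plate x -50..90, y -60..150 mm, 12 mm high. Aluminium column 30 mm square at x 40, y 0, up to 187 mm. Two grey cheek plates, 18 mm (x) by 5 mm, at x -30, y +-12.5, up to 162 mm, hold the pawl between them.
- pawl: Red hook-shaped pawl on a stiff hinge. Origin: hinge axis (stand y), at stand x -30, y 0, z 150 mm. Axes equal the stand's when closed. A level tail, 5 mm thick, runs from the hinge towards -x and ends in a paddle. A hook 49 mm long hangs down, its nose under the carriage's teeth: it blocks the carriage's way down. Raising the tail turns it about +y and swings the hook out.
- paddle (a point): Centre of the underside of the pawl's paddle (36 mm wide in y, 48 to 78 mm from the hinge), 63 mm from the hinge. The pawl needs 0.14 N m to turn (some 3 N up at 50 mm from the hinge), stays at any angle where it is left, and meets a hard stop at 0.55 rad; fully up is over 0.50 rad. Over 12 N from the rod is too rough.
- carriage: Black carriage sliding up and down the column, teeth at its front, a platform on its left (+y) with a black laser head (55 x 90 x 50 mm) and the green pad. Origin on the stand's axis; its z is its travel, 68 to 80 mm at the start, 0 at the lowest. Stiff and counterbalanced: stays where left, 3 to 8 N down moves it. Over 22 N or 200 mm/s is too rough. A closed pawl stops it after 2 to 14 mm.
- push_pad (a point): Centre of the level top of the green round push pad (diameter 40 mm, 5 mm above the platform) at stand x -28, y 100 mm. Platform 120 x 120 mm around stand x 10, y 85; the laser head's front is 40 mm behind the pad's centre, its top 45 mm above the pad.
- carriage_foot (a point): Centre of the carriage's underside, on the column's axis; the pad's top is 20 mm higher than this point.
- collar_top (a point): Centre of the top of the orange stop collar (50 mm square, 16 mm high) clamped on the column, 46 to 60 mm above the table; its height varies. Its thin rubber face yields about 1 mm under 8 N. When the carriage rests on it, carriage_foot is level with this point (within 1.5 mm).
- rod_rest: Fixed grey rest: foot plate 160 x 60 x 8 mm, two slotted uprights 12 mm thick. Origin on the table under the handle's centre, x along the rod. Rear slot at x -28: 26 mm wide, floor z 45, walls to 57 mm, for the handle; front slot at x 90: 16 mm wide, floor z 49, walls to 59 mm, for the shaft. Open in between.
- rod: Loose rod, 90 g: yellow square handle 16 x 16 x 70 mm and steel shaft of 8 mm diameter. Origin: handle's centre; x towards the tip. In the rest its origin is at rest x 0 (+-4 at the start), y 0, z 53 mm, x axes alike. It is back when it lies in both slots, within 20 mm of that place lengthwise.
- rod_tip (a point): Tip of the rod's shaft, 120 mm from the rod's origin.
- mirror_mount: Bystander: black mirror mount on a post, 112 mm high, foot 54 mm wide. Origin under its centre.
- tape_roll: Bystander: white roll, 66 mm outer diameter, 25 mm high. Origin under its centre.
- adapter_plate: Bystander: black plate 65 by 65 by 12 mm. Origin under its centre.
- screwdriver: Bystander: blue-handled screwdriver lying flat along its x axis.
Mind the look-alikes: they are no part of the job. Of the things shaped like the rod, the yellow one is meant.

How it is judged:
By the outcome, as a careful person would: the job done as asked, in the order asked, and still so for the second after the job is handed in, with the robot touching nothing.
It also fails if it takes over 72 s, if anything falls off the work surface, if the arm or the gripper's body presses on something with over 40 N, if the wrist force passes 120 N, or if a joint passes its speed limit or range.

## Working session

There is one attempt and no reset: what is moved stays moved. The work goes in short steps, Python scripts to look and compute and a shell command to move; the robot and the scene stay as the last step left them, time stands still between calls to the robot, and variables do not carry over. Pictures are saved under pics/ and viewed, at most 10 in all, crops included, and the job is handed in when it is done.

```bash
ls; mkdir -p pics; python3 - <<'E'
from cell import bot,viewer,order,spotter
import cv2,numpy as np
np.set_printoptions(precision=4,suppress=True)
for c in("side","top"):
    im=viewer.read_camera(c); cv2.imwrite(f"pics/{c}0.png",im[:,:,::-1]); m=viewer.camera_model(c); print(c,m["fovy"],m["cx"],m["cy"]);print(m["T"])
    for n in("stand","pawl","paddle","carriage","push_pad","collar_top","rod_rest","rod","rod_tip","mirror_mount","tape_roll","adapter_plate","screwdriver"):
        print(n,[(round(d["conf"],2),np.round(d["box"]).tolist()) for d in spotter.search_frame(c,n)[:3]])
o=bot.get_obs();print(o["time_s"],o["tool_rot"],o["position"])
E
```

```text
pics
side 43.76184549166475 317.138792186428 240.69092837388246
[[   0.8654    0.3977   -0.3049  843.6577]
 [   0.5011   -0.6825    0.5321 -661.5877]
 [   0.0036   -0.6133   -0.7899 1069.5164]
 [   0.        0.        0.        1.    ]]
stand [(0.69, [392.0, 265.0, 112.0, 134.0]), (0.31, [263.0, 351.0, 82.0, 24.0])]
pawl [(0.61, [360.0, 245.0, 46.0, 39.0])]
paddle [(0.78, [362.0, 246.0, 51.0, 42.0]), (0.37, [403.0, 293.0, 30.0, 27.0])]
carriage [(0.55, [412.0, 241.0, 76.0, 93.0])]
push_pad [(0.79, [410.0, 242.0, 71.0, 85.0]), (0.45, [337.0, 179.0, 27.0, 25.0])]
collar_top [(0.55, [402.0, 293.0, 35.0, 30.0])]
rod_rest [(0.93, [257.0, 357.0, 91.0, 47.0]), (0.28, [260.0, 351.0, 79.0, 17.0])]
rod [(0.97, [265.0, 350.0, 83.0, 20.0]), (0.72, [175.0, 312.0, 42.0, 53.0]), (0.7, [393.0, 265.0, 112.0, 133.0])]
rod_tip [(0.73, [177.0, 312.0, 42.0, 47.0]), (0.64, [262.0, 351.0, 82.0, 21.0])]
mirror_mount [(0.85, [365.0, 343.0, 29.0, 49.0])]
tape_roll [(0.63, [336.0, 180.0, 30.0, 25.0])]
adapter_plate [(0.71, [287.0, 279.0, 38.0, 34.0])]
screwdriver [(0.79, [309.0, 452.0, 117.0, 38.0])]
top 54.57
[... 488 characters left out ...]
]), (0.58, [303.0, 178.0, 26.0, 17.0]), (0.58, [407.0, 236.0, 27.0, 52.0])]
rod_rest [(0.76, [403.0, 244.0, 45.0, 65.0])]
rod [(0.89, [408.0, 236.0, 29.0, 57.0]), (0.73, [403.0, 332.0, 15.0, 38.0]), (0.6, [276.0, 177.0, 75.0, 59.0])]
rod_tip [(0.7, [403.0, 325.0, 16.0, 54.0]), (0.52, [405.0, 238.0, 24.0, 49.0])]
mirror_mount [(0.92, [357.0, 181.0, 26.0, 27.0])]
tape_roll [(0.92, [208.0, 286.0, 26.0, 24.0]), (0.56, [272.0, 176.0, 78.0, 54.0])]
adapter_plate [(0.58, [329.0, 264.0, 35.0, 34.0])]
screwdriver [(0.85, [441.0, 181.0, 28.0, 68.0]), (0.22, [280.0, 182.0, 87.0, 72.0])]
1.4 [[-0.9712 -0.2384  0.    ]
 [-0.2384  0.9712 -0.    ]
 [-0.     -0.     -1.    ]] [ 131.1809 -534.1238  231.2826]
```

```bash
python3 - <<'E'
import cv2
a=cv2.imread("pics/top0.png")[145:365,180:480]; cv2.imwrite("pics/topc.png",cv2.resize(a,(800,587),interpolation=cv2.INTER_CUBIC))
a=cv2.imread("pics/side0.png")[170:390,200:500]; cv2.imwrite("pics/sidec.png",cv2.resize(a,(800,587),interpolation=cv2.INTER_CUBIC))
E
```

```text
(no output)
```

View pics/topc.png

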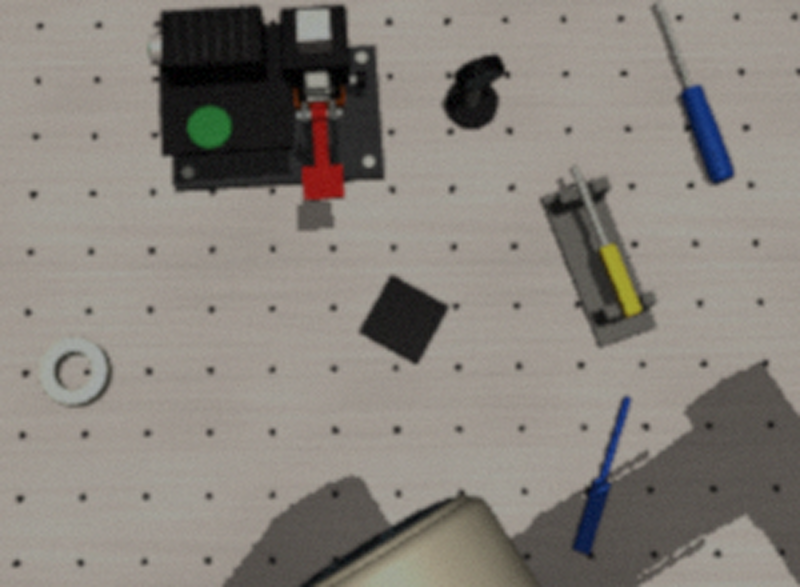

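View pics/sidec.png

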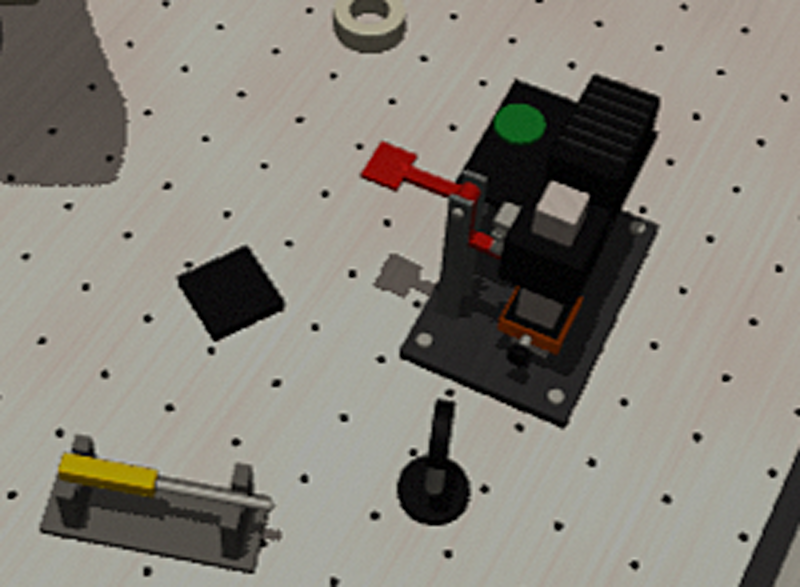

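Top crop: the yellow rod lies in its rest (handle about crop 620,280, tip 575,170), pointing away from the robot. The blue look-alike is at 600,480. The red paddle is at 323,182 and the green pad at 209,127. The side crop shows paddle 388,166, pad 520,124, and rod from 62,467 to 272,502. Next I fit poses from both views.

```bash
cat > h.py <<'E'
import numpy as np,cv2
from cell import bot,viewer,order,spotter
from scipy.optimize import least_squares
np.set_printoptions(precision=3,suppress=True)
M={c:viewer.camera_model(c) for c in("side","top")}
def proj(c,P):
    m=M[c];T=np.array(m["T"]);f=240/np.tan(np.radians(m["fovy"]/2))
    p=(np.atleast_2d(P)-T[:3,3])@T[:3,:3]
    return np.c_[m["cx"]+f*p[:,0]/p[:,2],m["cy"]+f*p[:,1]/p[:,2]]
def crop(c,*uv): # view-crop pixel -> image pixel
    o=np.array({"top":(180,145),"side":(200,170)}[c]);return (np.array(uv,float)+.5)/(800/300)+o-.5
def blob(im,lo,hi,roi=None):
    h=cv2.cvtColor(im,cv2.COLOR_RGB2HSV);m=cv2.inRange(h,lo,hi)
    n,l,s,ce=cv2.connectedComponentsWithStats(m);i=1+np.argmax(s[1:,4]);return ce[i],s[i],(l==i)
COL=dict(yellow=((22,120,60),(35,255,255)),green=((45,100,40),(80,255,255)),red=((0,170,60),(6,255,255)))
def tri(uv): # {cam:uv}
    r=least_squares(lambda p:np.concatenate([(proj(c,p)[0]-u) for c,u in uv.items()]),[400,0,50]);return r.x,np.abs(r.fun).max()
E
python3 - <<'E'
from h import *
I={c:cv2.imread(f"pics/{c}0.png")[:,:,::-1].copy() for c in M}
cen={}
for k,v in COL.items():
    cen[k]={c:blob(I[c],*v)[0] for c in M}
    print(k,[ (blob(I[c],*v)[0],blob(I[c],*v)[1]) for c in M],tri(cen[k]))
def R(a):return np.array([[np.cos(a),-np.sin(a)],[np.sin(a),np.cos(a)]])
def W(p,P): P=np.atleast_2d(P).astype(float); return np.c_[P[:,:2]@R(p[2]).T+p[:2],P[:,2]]
# stand
F=[("top",(-50,-60,12),(383,180)),("top",(-50,150,12),(175,188)),("top",(90,-60,12),(375,45)),
("side",(-50,-60,12),(401,350)),("side",(90,-60,12),(565,418)),("side",(90,150,12),(657,225)),
("top",(-108,18,152.5),(303,199)),("top",(-108,-18,152.5),(344,197)),("top",(-78,18,152.5),(303,168)),("top",(-78,-18,152.5),(343,166)),
("side",(-108,18,152.5),(384,143)),("side",(-108,-18,152.5),(361,177)),("side",(-78,18,152.5),(417,153)),("side",(-78,-18,152.5),(399,188))]
def res(p):
    r=[proj(c,W(p,P))[0]-crop(c,*u) for c,P,u in F]
    r+=[proj(c,W(p,(-28,100,p[3])))[0]-cen["green"][c] for c in M]
    return np.concatenate(r)
s=least_squares(res,[500,50,0,130],loss="soft_l1");print("stand",s.x);print(res(s.x).reshape(-1,2).T)
# collar
for cz in (46,50,54,58,62): print(cz,((proj("side",W(s.x,[(25-10,-25,cz),(65,-25,cz),(15,25,cz),(15,-25,cz-16),(65,-25,cz-16)]))-[200,170])*8/3).round().tolist())
# rod & rest
tip={"top":crop("top",575,168),"side":crop("side",272,502)}
back={"top":crop("top",633,315),"side":crop("side",61,467)}
fr={"top":crop("top",605,246),"side":crop("side",157,481)}
for n,q in(("tip",tip),("back",back),("front",fr)): print(n,tri(q))
G=[("top",(-35,0,8),(633,315)),("top",(35,0,8),(605,247)),("side",(-35,0,0),(61,467)),("side",(35,0,0),(157,481)),("top",(120,0,0),(575,168)),("side",(120,0,0),(272,502))]
def rr(p):
    r=[proj(c,W(p,(P[0],0,p[3]+P[2])))[0]-crop(c,*u) for c,P,u in G]
    r+=[proj(c,W(p,(0,0,p[3]+3)))[0]-cen["yellow"][c] for c in M]
    return np.concatenate(r)
s=least_squares(rr,[350,-200,.4,53],loss="soft_l1");print("rod",s.x);print(rr(s.x).reshape(-1,2).T)
E
```

```text
yellow [(array([239.902, 347.393]), array([222, 340,  37,  16, 379], dtype=int32)), (array([412.391, 249.843]), array([405, 236,  16,  28, 197], dtype=int32))] (array([ 452.271, -270.803,   51.256]), np.float64(0.14238403695534885))
green [(array([394.397, 215.916]), array([385, 209,  20,  15, 237], dtype=int32)), (array([258.108, 191.996]), array([250, 184,  17,  17, 231], dtype=int32))] (array([585.209, 109.952, 126.743]), np.float64(0.02368535467013544))
red [(array([353.783, 234.536]), array([336, 223,  44,  23, 351], dtype=int32)), (array([300.183, 204.851]), array([293, 183,  16,  37, 322], dtype=int32))] (array([543.604,   7.456, 150.262]), np.float64(0.17303163246896247))
stand [617.989  10.802   6.335 127.558]
[[ 0.799 -0.263  0.147 -1.191  0.167  0.813  0.349  0.381 -0.38  -0.064
  -1.228 -0.554  0.069 -0.957 -0.225  0.275]
 [-2.102 -0.011 -0.865 -0.675  0.906 -1.055 -0.334 -0.579 -1.032 -1.265
  -1.702 -1.876 -0.095 -0.464 -0.093  0.035]]
46 [[496.0, 322.0], [557.0, 348.0], [521.0, 274.0], [494.0, 333.0], [554.0, 359.0]]
50 [[496.0, 319.0], [557.0, 345.0], [521.0, 271.0], [494.0, 331.0], [555.0, 356.0]]
54 [[497.0, 316.0], [558.0, 342.0], [522.0, 268.0], [495.0, 328.0], [555.0, 353.0]]
58 [[497.0, 313.0], [559.0, 339.0], [522.0, 265.0], [495.0, 325.0], [556.0, 350.0]]
62 [[498.0, 310.0], [559.0, 336.0], [523.0, 262.0], [496.0, 322.0], [557.0, 348.0]]
tip (array([ 564.433, -232.093,   52.686]), np.float64(0.6385540394483655))
back (array([ 419.372, -281.463,   47.781]), np.float64(0.07144595412449917))
front (array([ 485.933, -257.88 ,   51.497]), np.float64(0.1837102381957152))
rod [ 451.528 -269.51   -68.778   47.7  ]
[[ 0.483  0.19  -0.326 -0.657 -1.839  0.199 -0.049 -0.678]
 [-0.27  -0.401 -0.324  0.669 -0.189  0.492 -0.541  0.206]]
```

Units first: shifts go in cm. So -396 mm is -39.6, 182 mm is 18.2.

```bash
python3 -m crank '[[[-4.5, 2, 0, 0], [-9, 4, 0, 0], [-13.5, 6, 0, 0], [-18, 8, 2, 0], [-22.5, 10.2, 4, 0], [-27, 12.4, 6, -0.05], [-31.5, 14.5, 8, -0.1], [-36, 16.5, 10, -0.1], [-39.6, 18.2, 12, -0.1], [-39.6, 18.2, 12, -0.1], [-39.6, 18.2, 12, -0.1]]]' 60; python3 - <<'E'
from h import *
o=bot.get_obs();print(o["time_s"],o["position"],o["tool_rot"],o["joint_positions"])
im=viewer.read_camera("top");cv2.imwrite("pics/t1.png",cv2.resize(im[200:320,360:500],None,fx=4,fy=4,interpolation=2)[:,:,::-1])
E
```

```text
time_s: 2.5
position: [472.9, -261.6, 110.0]
tool_rot: [[-0.942, -0.337, -0.002], [-0.337, 0.942, 0.001], [0.002, 0.001, -1.0]]
force: [-0.7, 0.5, 0.5]
grip_width: 60.2
gripper_force: 0.0
2.5 [ 472.921 -261.558  109.964] [[-0.942 -0.337 -0.002]
 [-0.337  0.942  0.001]
 [ 0.002  0.001 -1.   ]] [-0.216  0.306 -0.139 -0.    -1.128 -1.012]
```

View pics/t1.png

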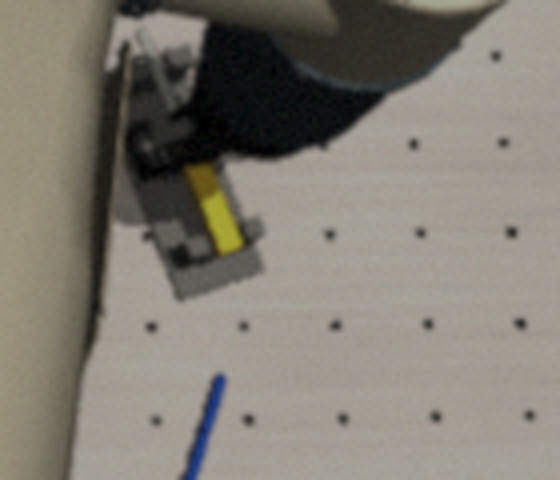

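The gripper is straddling the handle (yellow visible at crop 220,210), in line with the rod, so I descend and grip.

To row units: 74 mm is 7.4, -1 mm is -0.1.

```bash
python3 -m crank '[[[0, -0.1, 2.5, 0], [0, -0.1, 5, 0], [0, -0.1, 6.4, 0], [0, -0.1, 7.4, 0], [0, -0.1, 7.4, 0]]]'; python3 -m crank '[[[0, 0, 0, 0], [0, 0, 0, 0], [0, 0, 0, 0], [0, 0, 0, 0], [0, 0, 0, 0]]]' 5 110
```

```text
time_s: 3.05
position: [471.6, -264.5, 36.9]
tool_rot: [[-0.943, -0.333, -0.001], [-0.333, 0.943, 0.0], [0.001, 0.001, -1.0]]
force: [0.3, -0.6, 0.1]
grip_width: 60.0
gripper_force: 0.0
time_s: 3.55
position: [473.4, -264.2, 38.5]
tool_rot: [[-0.942, -0.335, 0.002], [-0.335, 0.942, -0.001], [-0.001, -0.001, -1.0]]
force: [-0.6, -0.3, 6.4]
grip_width: 13.7
gripper_force: 107.7
```

To row units: -125 mm is -12.5, -110 mm is -11.

```bash
python3 -m crank '[[[0, 0, -1, 0], [0, 0, -2, 0], [0, 0, -4, 0], [0, 0, -7, 0], [0, 0, -11, 0], [0, 0, -12.5, 0], [0, 0, -12.5, 0]]]'; python3 - <<'E'
from h import *
for i in range(2):
    o=bot.get_obs();print(o["time_s"],o["position"],o["force"],o["ft_torque"],o["grip_width"])
im=viewer.read_camera("side");cv2.imwrite("pics/s2.png",cv2.resize(im[250:400,200:400],None,fx=4,fy=4,interpolation=2)[:,:,::-1])
o=bot.get_obs();print(o["time_s"],o["position"],o["force"],o["ft_torque"],o["grip_width"])
E
```

```text
time_s: 4.25
position: [474.3, -264.5, 166.1]
tool_rot: [[-0.942, -0.335, 0.006], [-0.335, 0.942, -0.002], [-0.005, -0.004, -1.0]]
force: [0.5, 0.9, -0.5]
grip_width: 13.6
gripper_force: 107.4
4.25 [ 474.348 -264.491  166.069] [ 0.529  0.858 -0.53 ] [-0.027  0.054  0.065] 13.615041356323534
4.25 [ 474.348 -264.491  166.069] [ 0.529  0.858 -0.53 ] [-0.027  0.054  0.065] 13.615041356323534
4.3 [ 473.322 -263.907  163.819] [-0.45   0.436 -1.467] [-0.006  0.067  0.021] 13.852001047520238
```

View pics/s2.png

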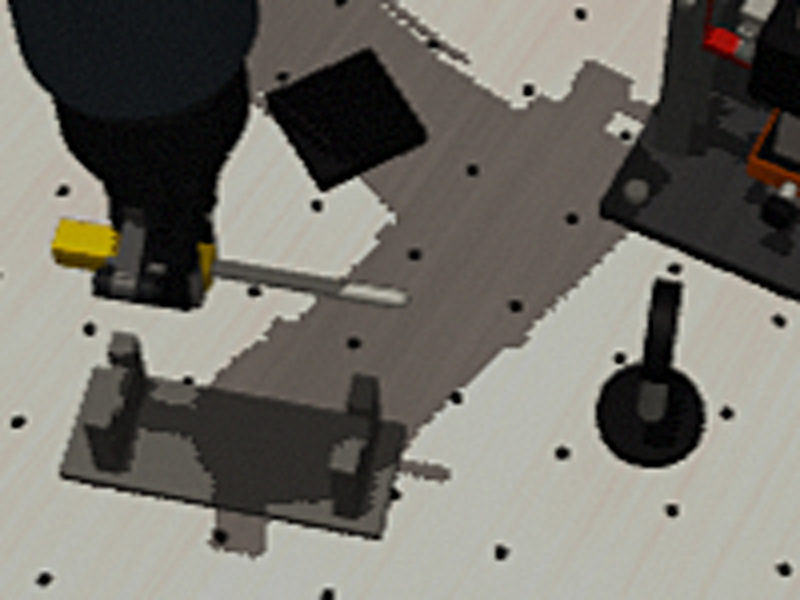

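The rod is held level and out of the rest: tip at crop 405,297, handle end at 57,240. I fit how it sits in the gripper.

```bash
python3 - <<'E'
from h import *
tcp=np.array([472.7,-263.9,162.3]);yaw=.3405-.0
tip=np.array([405,297])/4+[200,250];bk=np.array([57,241])/4+[200,250]; fr=np.array([213,266])/4+[200,250]
def P(p,x): # x from origin; p: s (origin rel. to grip along rod), h, pitch, lateral
    d=np.array([np.cos(yaw),np.sin(yaw),0]);return tcp+[0,0,19+p[1]]+d*(p[0]+x*np.cos(p[2]))+np.array([0,0,x*np.sin(p[2])])
r=least_squares(lambda p:np.concatenate([proj("side",P(p,x))[0]-u for x,u in((120,tip),(-35,bk),(35,fr))]),[-20,0,0]);print(r.x,r.fun)
print(P(r.x,120))
E
```

```text
[-19.853  -4.463   0.013] [ 0.333 -0.027 -0.26   0.064 -0.095  0.033]
[ 567.088 -230.458  178.427]
```

```bash
python3 -m crank '[[[2, 4.5, 0, 0], [4, 9, 0, 0], [4.5, 13.6, 1, 0.1], [3, 18, 2, 0.2], [1, 22.5, 3, 0.288], [-0.76, 27.6, 4.2, 0.288], [-0.76, 27.6, 4.2, 0.288], [-0.76, 27.6, 4.2, 0.288], [-0.76, 27.6, 4.2, 0.288]]]'; python3 - <<'E'
from h import *
im=viewer.read_camera("side");cv2.imwrite("pics/s3.png",cv2.resize(im[180:320,260:460],None,fx=4,fy=4,interpolation=2)[:,:,::-1])
o=bot.get_obs();print(o["time_s"],o["position"],o["force"],o["ft_torque"],o["grip_width"])
E
```

```text
time_s: 5.2
position: [387.2, -1.8, 119.9]
tool_rot: [[-0.999, -0.053, -0.001], [-0.053, 0.999, -0.001], [0.001, -0.001, -1.0]]
force: [-0.8, -1.4, -1.0]
grip_width: 13.8
gripper_force: 107.8
5.25 [387.37   -2.133 120.072] [ 0.003 -0.146 -1.082] [-0.039 -0.029 -0.04 ] 13.86759735950488
```

View pics/s3.png

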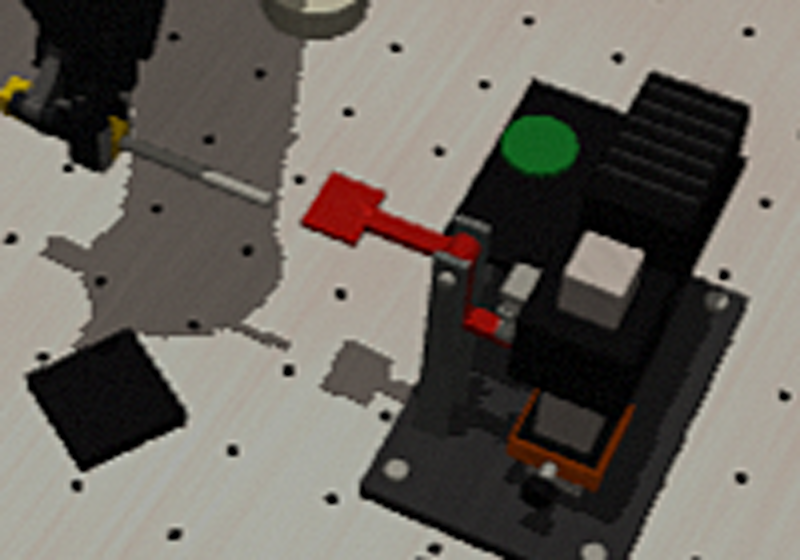

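The tip (270,199) is in line with the paddle (345,208) and below it. I slide it under and lift.

To row units: -40 mm is -4, -20 mm is -2.

```bash
python3 -m crank '[[[-2, 0, 0, 0], [-4, 0, 0, 0], [-4, 0, 0, 0]]]'; python3 -m crank '[[[0, 0, -0.3, 0], [0, 0, -0.5, 0], [0, 0, -0.7, 0], [0, 0, -0.8, 0], [0, 0, -0.9, 0], [0, 0, -1, 0], [0, 0, -1.1, 0], [0, 0, -1.2, 0], [0, 0, -1.3, 0], [0, 0, -1.4, 0], [0, 0, -1.5, 0], [0, 0, -1.5, 0]]]'
```

```text
time_s: 5.55
position: [429.5, -0.4, 120.3]
tool_rot: [[-0.999, -0.05, 0.001], [-0.05, 0.999, -0.0], [-0.001, -0.0, -1.0]]
force: [-0.6, 0.3, -2.2]
grip_width: 14.1
gripper_force: 107.8
time_s: 6.75
position: [427.4, 0.9, 135.3]
tool_rot: [[-0.999, -0.053, -0.0], [-0.053, 0.999, -0.0], [0.0, 0.0, -1.0]]
force: [0.4, -0.1, -3.0]
grip_width: 14.0
gripper_force: 107.5
```

To row units: -15 mm is -1.5, -14 mm is -1.4.

```bash
python3 -m crank '[[[0, 0, -0.2, 0], [0, 0, -0.4, 0], [0, 0, -0.6, 0], [0, 0, -0.8, 0], [0, 0, -1, 0], [0, 0, -1.2, 0], [0, 0, -1.4, 0], [0, 0, -1.5, 0], [0, 0, -1.5, 0]]]'; python3 - <<'E'
from h import *
im=viewer.read_camera("side");cv2.imwrite("pics/s4.png",cv2.resize(im[180:320,260:460],None,fx=4,fy=4,interpolation=2)[:,:,::-1])
o=bot.get_obs();print(o["time_s"],o["position"],o["force"],o["ft_torque"],o["grip_width"])
E
```

```text
time_s: 7.65
position: [427.5, 0.9, 150.4]
tool_rot: [[-0.999, -0.053, 0.0], [-0.053, 0.999, 0.0], [-0.0, 0.0, -1.0]]
force: [0.4, -0.5, -3.2]
grip_width: 13.6
gripper_force: 107.5
7.7 [427.525   0.903 150.363] [-0.379  0.77  -2.21 ] [0.1   0.152 0.019] 13.66819319206084
```

View pics/s4.png

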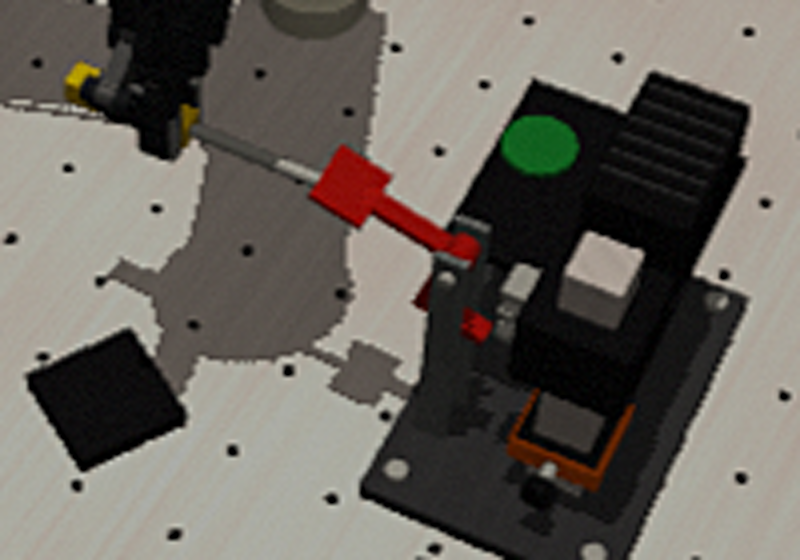

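The paddle is rising (345,185) with the rod under it at about 2 N. I continue in small steps and watch the force.

To row units: -9 mm is -0.9, -8 mm is -0.8.

```bash
python3 -m crank '[[[0, 0, -0.2, 0], [0, 0, -0.4, 0], [0, 0, -0.6, 0], [0, 0, -0.8, 0], [0, 0, -0.9, 0], [0, 0, -0.9, 0]]]'|grep -E 'force: \[|pos'; for i in 1; do python3 -m crank '[[[0, 0, -0.1, 0], [0, 0, -0.1, 0]]]'|grep -E 'force: \[|pos'; python3 -m crank '[[[0, 0, -0.1, 0], [0, 0, -0.1, 0]]]'|grep -E 'force: \[|pos'; done
```

```text
position: [427.5, 0.9, 159.5]
force: [-0.5, 0.6, -2.8]
position: [427.5, 0.9, 160.3]
force: [-1.3, 0.5, -2.3]
position: [427.5, 0.9, 161.3]
force: [-0.5, 0.1, -1.6]
```

```bash
cat > f.py <<'E'
from cell import bot
o=bot.get_obs();print("t",o["time_s"],o["position"].round(1) if hasattr(o["position"],"round") else o["position"],"F",[round(float(v),1) for v in o["force"]],"M",[round(float(v),3) for v in o["ft_torque"]])
E
python3 f.py; python3 -m crank '[[[0, 0, -0.1, 0], [0, 0, -0.1, 0], [0, 0, -0.1, 0]]]'>/dev/null; python3 f.py; python3 -m crank '[[[0, 0, -0.1, 0], [0, 0, -0.1, 0], [0, 0, -0.1, 0]]]' >/dev/null; python3 f.py
```

```text
t 8.7 [427.5   0.9 161.3] F [-0.5, 0.1, -1.6] M [0.017, 0.336, 0.002]
t 9.0 [427.5   0.9 162.3] F [-1.2, 0.1, -2.5] M [0.012, 0.396, -0.032]
t 9.3 [427.5   0.9 163.4] F [-1.2, 0.1, -2.8] M [0.001, 0.409, 0.013]
```

To row units: -1 mm is -0.1.

```bash
python3 -m crank '[[[0, 0, -0.1, 0], [0, 0, -0.1, 0], [0, 0, -0.1, 0]]]'>/dev/null; python3 f.py; python3 -m crank '[[[0, 0, -0.07, 0], [0, 0, -0.07, 0], [0, 0, -0.07, 0]]]' >/dev/null; python3 f.py; python3 - <<'E'
from h import *
im=viewer.read_camera("side");cv2.imwrite("pics/s5.png",cv2.resize(im[190:280,310:410],None,fx=6,fy=6,interpolation=2)[:,:,::-1])
E
```

```text
t 9.6 [427.5   0.9 164.3] F [-0.6, -0.3, -1.7] M [-0.043, 0.455, 0.013]
t 9.9 [427.6   0.9 165. ] F [-0.5, -0.8, -2.4] M [-0.015, 0.311, 0.054]
```

View pics/s5.png

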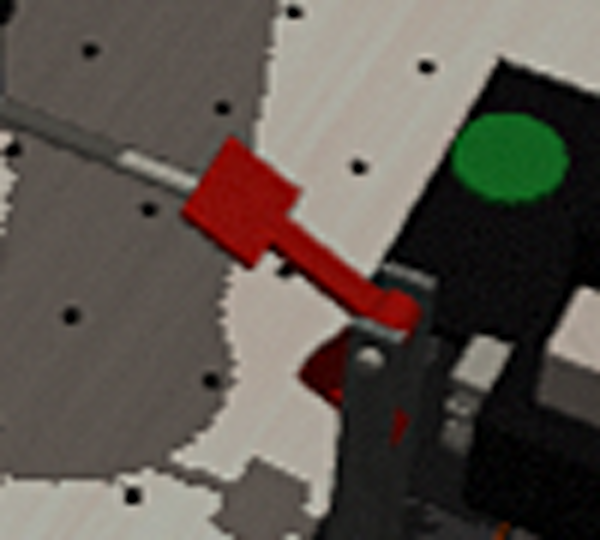

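```bash
cat > ang.py <<'E'
from h import *
def fit(pts):
    st=(618.,10.8,.052)
    def Q(r,y,a):
        x=-r*np.cos(a)+2.5*np.sin(a)-30; z=150+r*np.sin(a)+2.5*np.cos(a); c,s=np.cos(st[2]),np.sin(st[2])
        return (st[0]+x*c-y*s,st[1]+x*s+y*c,z)
    # image offset fixed by hinge (pawl boss) bias: fit angle with and without free offset
    K=[(78,18),(78,-18),(48,18),(48,-18)]
    g=least_squares(lambda p:np.concatenate([proj("side",Q(*k,p[0]))[0]-u+p[1:3] for k,u in zip(K,pts)]),[.4,0,0])
    h=least_squares(lambda p:np.concatenate([proj("side",Q(*k,p[0]))[0]-u+np.array([.9,1.0]) for k,u in zip(K,pts)]),[.4])
    print("free",g.x,g.cost,"fixed",h.x,h.cost)
if __name__=="__main__":
    fit([crop("side",*u) for u in((384,143),(361,177),(417,153),(399,188))])
    fit([np.array(u)/6+[310,190]-.4 for u in((233,137),(183,212),(300,192),(250,267))])
E
python3 ang.py
```

```text
free [-0.157  0.694 -2.186] 0.4708434715137618 fixed [-0.01] 1.6574213206933817
free [ 0.54  -0.963  1.178] 0.5338603720748677 fixed [0.467] 2.553978015030977
```

```bash
for i in 1; do python3 -m crank '[[[0, 0, -0.08, 0], [0, 0, -0.08, 0], [0, 0, -0.08, 0]]]'>/dev/null; python3 f.py; python3 -m crank '[[[0, 0, -0.08, 0], [0, 0, -0.08, 0], [0, 0, -0.08, 0]]]' >/dev/null; python3 f.py; done
```

```text
t 10.25 [427.5   0.9 165.8] F [-0.6, -0.8, -3.0] M [0.085, 0.41, 0.016]
t 10.55 [427.5   0.9 166.6] F [-1.0, 0.0, -2.2] M [-0.004, 0.422, -0.038]
```

To row units: -0.8 mm is -0.08.

```bash
python3 -m crank '[[[0, 0, -0.08, 0], [0, 0, -0.08, 0], [0, 0, -0.08, 0]]]'>/dev/null; python3 f.py
```

```text
t 10.85 [427.5   0.9 167.4] F [-0.5, -0.3, -2.0] M [-0.015, 0.477, 0.019]
```

To row units: -0.8 mm is -0.08.

```bash
python3 -m crank '[[[0, 0, -0.08, 0], [0, 0, -0.08, 0], [0, 0, -0.08, 0]]]'>/dev/null; python3 f.py
```

```text
t 11.15 [427.6   0.9 168.2] F [-0.6, 0.3, -2.4] M [-0.009, 0.446, -0.061]
```

To row units: -0.8 mm is -0.08.

```bash
python3 -m crank '[[[0, 0, -0.08, 0], [0, 0, -0.08, 0], [0, 0, -0.08, 0]]]'>/dev/null; python3 f.py;  python3 - <<'E'
from h import *
im=viewer.read_camera("side");cv2.imwrite("pics/s6.png",cv2.resize(im[190:280,310:410],None,fx=6,fy=6,interpolation=2)[:,:,::-1])
E
```

```text
t 11.45 [427.5   0.9 169. ] F [-0.6, -0.0, -2.2] M [0.071, 0.542, -0.013]
```

View pics/s6.png

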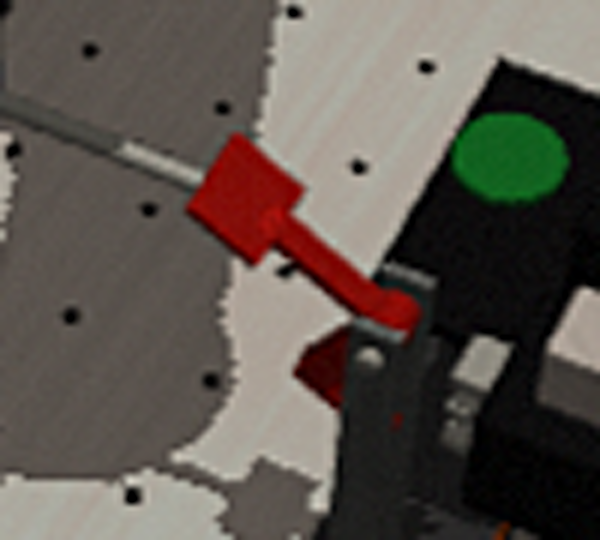

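```bash
python3 -c "
from ang import *
fit([np.array(u)/6+[310,190]-.4 for u in((238,134),(188,208),(304,190),(257,265))])
im=cv2.imread('pics/side0.png')"; python3 -m crank '[[[0, 0, -0.06, 0], [0, 0, -0.06, 0], [0, 0, -0.06, 0]]]'>/dev/null; python3 f.py;python3 -m crank '[[[0, 0, -0.06, 0], [0, 0, -0.06, 0], [0, 0, -0.06, 0]]]'>/dev/null; python3 f.py
```

```text
free [ 0.55  -0.272  0.836] 0.3141789971164805 fixed [0.51] 1.613905546882078
t 11.8 [427.5   0.9 169.5] F [-0.1, -0.7, -2.7] M [0.025, 0.463, 0.025]
t 12.1 [427.4   0.9 170. ] F [-0.8, -0.1, -4.7] M [0.009, 0.47, -0.016]
```

```bash
python3 -m crank '[[[0, 0, -0.05, 0], [0, 0, -0.05, 0]]]'>/dev/null; python3 f.py;python3 -m crank '[[[0, 0, 0, 0]]]'>/dev/null; python3 f.py;python3 -m crank '[[[0, 0, -0.05, 0], [0, 0, -0.05, 0]]]'>/dev/null; python3 f.py;python3 -m crank '[[[0, 0, 0, 0]]]'>/dev/null; python3 f.py
```

```text
t 12.3 [427.3   0.9 170.5] F [-0.1, -0.3, -5.2] M [0.015, 0.547, 0.007]
t 12.4 [427.3   0.9 170.5] F [-0.7, 0.8, -5.1] M [0.005, 0.596, 0.022]
t 12.6 [427.3   0.9 170.9] F [-0.5, -0.4, -5.8] M [-0.003, 0.564, -0.068]
t 12.7 [427.3   0.9 170.9] F [-0.4, -0.9, -6.8] M [-0.028, 0.69, 0.01]
```

The force climbed from 2.4 to 6.8 N over 1.5 mm, so the pawl is at its stop. I lower the rod, withdraw and check.

To row units: 25 mm is 2.5, 60 mm is 6.

```bash
python3 -m crank '[[[0, 0, 0.8, 0], [0, 0, 2.5, 0], [2.5, 0, 2.5, 0], [6, 0, 2.5, 0], [6, 0, 0, 0], [6, 0, 0, 0]]]'>/dev/null; python3 f.py; python3 - <<'E'
from h import *
im=viewer.read_camera("side");cv2.imwrite("pics/s7f.png",im[:,:,::-1]);cv2.imwrite("pics/s7.png",cv2.resize(im[180:280,260:410],None,fx=5.3,fy=5.3,interpolation=2)[:,:,::-1])
viewer.read_camera("top")
E
```

```text
t 13.3 [369.8  -2.2 174.4] F [1.1, 0.4, -0.5] M [0.067, -0.22, 0.005]
```

View pics/s7.png

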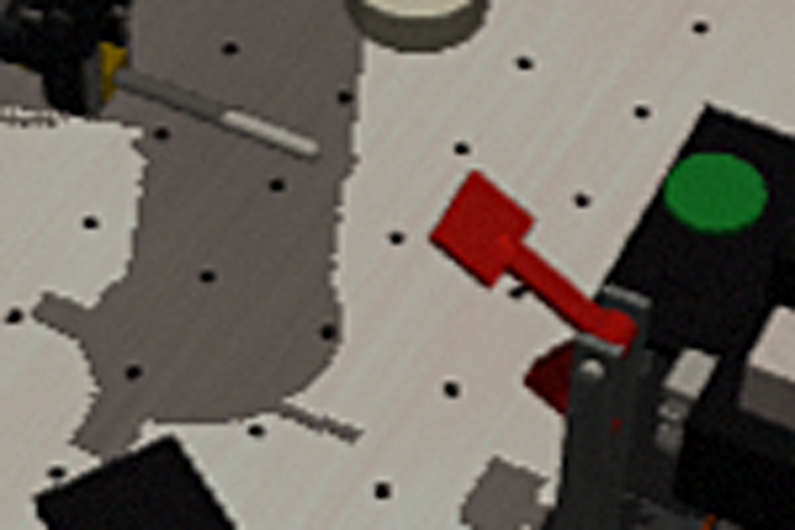

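```bash
python3 -m crank '[[[0, 0, 0, 0], [0, 0, 0, 0]]]'>/dev/null; python3 f.py; python3 - <<'E'
from ang import *
fit([np.array(u)/5.3+[260,180]-.4 for u in((474,170),(430,237),(534,220),(489,287))])
o=bot.get_obs();tcp=np.array(o["position"]);R=np.array(o["tool_rot"]);d=-R[:,0];print(tcp,d)
im=viewer.read_camera("side");cv2.imwrite("pics/s8.png",im[:,:,::-1])
tip=np.array([318,149])/5.3+[260,180]-.4;fr=np.array([124,76])/5.3+[260,180]-.4
P=lambda p,x:tcp+[0,0,19+p[0]]+d*(-20+x)+np.array([0,0,(x-20)*np.sin(p[1])])
r=least_squares(lambda p:np.concatenate([proj("side",P(p,x))[0]-u for x,u in((120,tip),(35,fr))]),[-4,0]);print(r.x,r.fun,P(r.x,120))
E
```

```text
t 13.6 [367.9  -2.2 170.9] F [0.0, -0.3, -0.8] M [0.018, 0.025, 0.056]
free [ 0.555 -0.581  0.79 ] 0.3501005289980065 fixed [0.505] 2.437983005773098
[367.926  -2.222 170.903] [ 0.999  0.053 -0.   ]
[-3.161  0.04 ] [-0.083 -0.001 -1.598  0.103] [467.787   3.043 190.717]
```

The pawl stays up (paddle at 482,228) with the rod clear of it. Next: go above the pad, side-shifted first, then forward.

Units first: shifts go in cm. So -148 mm is -14.8, -135 mm is -13.5.

```bash
python3 -m crank '[[[0, 4.5, 0, 0], [0, 9, 0, 0], [0, 10.05, 0, 0], [-4.5, 10.05, 0, 0], [-9, 10.05, 0, 0], [-13.5, 10.05, 1, 0], [-14.8, 10.05, 2.5, 0], [-14.8, 10.05, 4, 0], [-14.8, 10.05, 4, 0], [-14.8, 10.05, 4, 0]]]'>/dev/null; python3 f.py; python3 - <<'E'
from h import *
a=viewer.read_camera("side");b=viewer.read_camera("top")
cv2.imwrite("pics/p9.png",np.hstack([cv2.resize(a[180:280,330:430],(400,400),interpolation=2),cv2.resize(b[140:240,230:330],(400,400),interpolation=2)])[:,:,::-1])
E
```

```text
t 14.65 [510.1 105.5 131.1] F [0.8, 0.2, -0.5] M [0.027, -0.032, -0.036]
```

View pics/p9.png

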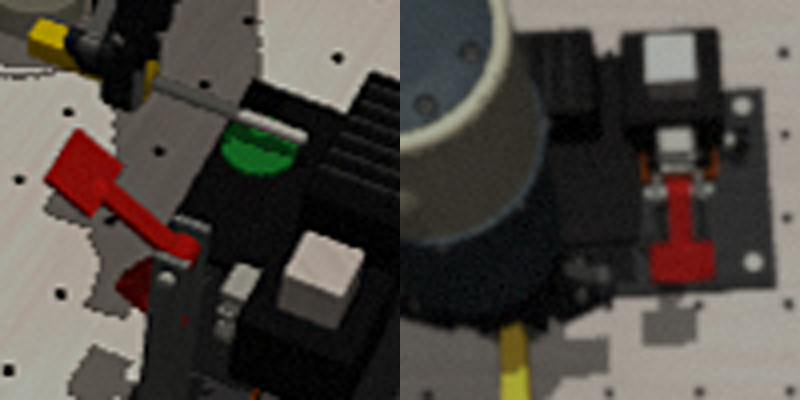

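The rod lies above the pad, tip at left panel 302,136, clear of the laser head, and the pawl is still up. I descend until contact.

```bash
python3 -m crank '[[[0, 0, 0.3, 0], [0, 0, 0.6, 0], [0, 0, 0.8, 0], [0, 0, 0.8, 0]]]'>/dev/null; python3 f.py; python3 -m crank '[[[0, 0, 0.1, 0], [0, 0, 0.2, 0], [0, 0, 0.3, 0], [0, 0, 0.4, 0], [0, 0, 0.4, 0]]]'>/dev/null; python3 f.py;  python3 -m crank '[[[0, 0, 0.1, 0], [0, 0, 0.2, 0], [0, 0, 0.3, 0], [0, 0, 0.3, 0]]]'>/dev/null; python3 f.py
```

```text
t 15.15 [509.8 105.9 122.9] F [0.7, 0.2, -0.3] M [-0.038, -0.008, 0.037]
t 15.65 [510.2 105.9 119.4] F [-1.7, -0.8, 1.4] M [-0.02, 0.373, -0.01]
t 16.05 [510.2 105.9 116.3] F [-2.4, 0.8, 4.3] M [-0.076, 0.561, -0.003]
```

To row units: 3 mm is 0.3, 2 mm is 0.2.

```bash
python3 -m crank '[[[0, 0, 0.1, 0], [0, 0, 0.2, 0], [0, 0, 0.3, 0], [0, 0, 0.3, 0]]]'>/dev/null; python3 f.py; python3 -m crank '[[[0, 0, 0.1, 0], [0, 0, 0.2, 0], [0, 0, 0.3, 0], [0, 0, 0.3, 0]]]'>/dev/null; python3 f.py
```

```text
t 16.45 [510.2 105.9 113. ] F [-1.3, -0.4, 3.6] M [-0.011, 0.38, -0.016]
t 16.85 [510.2 105.9 110.1] F [-2.8, -0.2, 3.4] M [0.011, 0.223, -0.006]
```

```bash
cat > car.py <<'E'
from h import *
a=cv2.imread("pics/side0.png")
im=viewer.read_camera("side")[:,:,::-1].copy();cv2.imwrite("pics/last.png",im)
t=a[203:250,418:446] # laser head right part
r=cv2.matchTemplate(im[180:330,395:470],t,cv2.TM_CCOEFF_NORMED);_,v,_,l=cv2.minMaxLoc(r)
print("laser shift",l[0]+395-418,l[1]+180-203,round(v,3))
for k in("green","red"): print(k,[x.tolist() for x in blob(im[:,:,::-1].copy(),*COL[k])[:2]])
t=a[231:252,398:420];r=cv2.matchTemplate(im[180:330,380:440],t,cv2.TM_CCOEFF_NORMED);_,v,_,l=cv2.minMaxLoc(r);print("front block shift",l[0]+380-398,l[1]+180-231,round(v,3))
P=np.array([585.2,110,126.7]);print("px per -10mm",proj("side",P-[0,0,10])-proj("side",P))
E
python3 car.py; python3 f.py
```

```text
laser shift -1 3 0.885
green [[392.5267857142857, 221.875], [385, 216, 18, 11, 112]]
red [[357.3517060367454, 228.04461942257217], [341, 212, 39, 34, 381]]
front block shift 0 0 0.999
px per -10mm [[-0.509  3.108]]
t 16.9 [510.2 105.9 110.1] F [-2.1, 0.1, 3.4] M [-0.027, 0.221, -0.004]
```

To row units: 8 mm is 0.8, 2 mm is 0.2.

```bash
python3 -m crank '[[[0.05, 0, 0.1, 0], [0.1, 0, 0.2, 0], [0.15, 0, 0.4, 0], [0.2, 0, 0.6, 0], [0.2, 0, 0.8, 0], [0.2, 0, 1, 0], [0.2, 0, 1.2, 0], [0.2, 0, 1.4, 0], [0.2, 0, 1.6, 0], [0.2, 0, 1.6, 0]]]'>/dev/null; python3 f.py; python3 car.py
```

```text
t 17.9 [507.8 105.8  93.7] F [3.2, 0.6, 4.7] M [0.198, -1.232, 0.023]
laser shift -7 52 0.86
green [[391.6545454545454, 226.93636363636364], [384, 221, 18, 11, 110]]
red [[357.4418604651163, 228.02583979328165], [341, 213, 39, 33, 387]]
front block shift 0 0 0.997
px per -10mm [[-0.509  3.108]]
```

To row units: 4 mm is 0.4, -1 mm is -0.1.

```bash
python3 -m crank '[[[-0.05, 0, 0.2, 0], [-0.1, 0, 0.4, 0], [-0.1, 0, 0.6, 0], [-0.1, 0, 0.8, 0], [-0.1, 0, 1, 0], [-0.1, 0, 1.2, 0], [-0.1, 0, 1.4, 0], [-0.1, 0, 1.4, 0]]]'>/dev/null; python3 f.py; python3 -m crank '[[[0, 0, 0.1, 0], [0, 0, 0.2, 0], [0, 0, 0.3, 0], [0, 0, 0.3, 0]]]'>/dev/null; python3 f.py; python3 -m crank '[[[0, 0, 0.1, 0], [0, 0, 0.2, 0], [0, 0, 0.2, 0]]]'>/dev/null; python3 f.py
```

```text
t 18.75 [508.7 105.6  79.6] F [-1.9, -0.1, 1.6] M [-0.002, 0.486, -0.003]
t 19.15 [509.  105.7  77. ] F [-3.0, -1.4, 3.5] M [-0.244, 0.822, -0.064]
t 19.45 [509.2 105.8  75.1] F [-2.7, -1.4, 3.7] M [-0.394, 0.612, -0.106]
```

```bash
python3 car.py; python3 -m crank '[[[0, 0, 0.1, 0], [0, 0, 0.2, 0], [0, 0, 0.2, 0]]]'>/dev/null; python3 f.py; python3 car.py | grep green
```

```text
laser shift -7 52 0.848
green [[390.8317757009346, 232.50467289719626], [383, 228, 18, 10, 107]]
red [[357.3775510204082, 227.76785714285714], [341, 212, 39, 34, 392]]
front block shift 0 0 0.982
px per -10mm [[-0.509  3.108]]
t 19.8 [509.2 105.8  73.1] F [-2.3, -2.2, 4.2] M [-0.441, 0.49, -0.055]
green [[390.50925925925924, 232.99074074074073], [383, 227, 18, 11, 108]]
```

To row units: 2 mm is 0.2, 1 mm is 0.1.

```bash
python3 -m crank '[[[0, 0, 0.1, 0], [0, 0, 0.2, 0], [0, 0, 0.2, 0]]]'>/dev/null; python3 f.py; python3 -m crank '[[[0, 0, 0.1, 0], [0, 0, 0.2, 0], [0, 0, 0.2, 0]]]'>/dev/null; python3 f.py
```

```text
t 20.15 [509.2 105.9  71.1] F [-2.0, -1.2, 4.3] M [-0.492, 0.397, -0.098]
t 20.45 [509.2 105.9  69.1] F [-1.2, -0.9, 3.9] M [-0.42, 0.285, -0.075]
```

```bash
python3 -m crank '[[[0, 0, 0.1, 0], [0, 0, 0.1, 0]]]'>/dev/null; python3 f.py; python3 -m crank '[[[0, 0, 0.1, 0], [0, 0, 0.1, 0]]]'>/dev/null; python3 f.py; python3 car.py|grep green
```

```text
t 20.65 [509.2 105.9  68.1] F [-1.4, -1.4, 3.7] M [-0.427, 0.244, -0.066]
t 20.85 [509.2 105.9  67.1] F [-1.3, -1.7, 5.1] M [-0.374, 0.221, -0.049]
green [[390.2358490566038, 234.83962264150944], [383, 229, 18, 11, 106]]
```

To row units: 1 mm is 0.1.

```bash
python3 -m crank '[[[0, 0, 0.1, 0], [0, 0, 0.1, 0]]]'>/dev/null; python3 f.py; python3 -m crank '[[[0, 0, 0.1, 0], [0, 0, 0.1, 0]]]'>/dev/null; python3 f.py
```

```text
t 21.1 [509.2 105.9  66.1] F [-1.2, -2.3, 3.6] M [-0.395, 0.165, -0.08]
t 21.3 [509.2 105.9  65.1] F [-1.1, -1.6, 3.8] M [-0.461, 0.093, -0.068]
```

To row units: 1 mm is 0.1.

```bash
python3 -m crank '[[[0, 0, 0.1, 0], [0, 0, 0.1, 0]]]'>/dev/null; python3 f.py; python3 -m crank '[[[0, 0, 0.1, 0], [0, 0, 0.1, 0]]]'>/dev/null; python3 f.py
```

```text
t 21.5 [509.2 105.9  64.1] F [-1.5, -1.3, 4.4] M [-0.404, -0.009, -0.066]
t 21.7 [509.2 105.9  63.1] F [-0.4, -1.4, 3.6] M [-0.468, -0.011, -0.056]
```

To row units: 1 mm is 0.1.

```bash
python3 -m crank '[[[0, 0, 0.1, 0], [0, 0, 0.1, 0]]]'>/dev/null; python3 f.py; python3 -m crank '[[[0, 0, 0.1, 0], [0, 0, 0.1, 0]]]'>/dev/null; python3 f.py
```

```text
t 21.9 [509.2 105.9  62.3] F [-0.8, -1.3, 5.4] M [-0.437, 0.247, -0.067]
t 22.1 [509.2 105.8  61.7] F [-3.9, -0.5, 9.4] M [-0.422, 0.777, -0.102]
```

To row units: 1 mm is 0.1.

```bash
python3 -m crank '[[[0, 0, 0.1, 0], [0, 0, 0.1, 0]]]'>/dev/null; python3 f.py; python3 -m crank '[[[0, 0, 0.1, 0], [0, 0, 0.1, 0]]]'>/dev/null; python3 f.py; python3 car.py|grep green
```

```text
t 22.3 [509.3 105.9  61.2] F [-6.4, -0.6, 12.3] M [-0.451, 1.279, -0.087]
t 22.5 [509.3 105.9  60.8] F [-7.6, -1.7, 15.6] M [-0.479, 1.773, -0.095]
green [[390.0093457943925, 236.06542056074767], [383, 230, 17, 11, 107]]
```

Force climbed from 4 to about 16 N over 3 mm of command: the carriage sits on the collar. I lift off and retreat.

To row units: 60 mm is 6, -40 mm is -4.

```bash
python3 -m crank '[[[0, 0, -0.2, 0], [0, 0, -0.5, 0], [0, 0, -1.5, 0], [0, 0, -4, 0], [0, 0, -8, 0], [2, 0, -10, 0], [6, 0, -10, 0], [10, 0, -10, 0], [14, 0, -10, 0], [14, 0, -10, 0], [14, 0, -10, 0], [14, 0, -10, 0]]]'>/dev/null; python3 f.py; python3 - <<'E'
from h import *
import car
P=[np.array([585.2,110,126.7-k]) for k in(0,40,44,48,52,56,60)];print([proj("side",p)[0].round(2).tolist() for p in P])
o=bot.get_obs();p=np.array(o["position"]);R=np.array(o["tool_rot"]);print(p,R)
D=R.T@(np.array([472.7,-263.9,162.3])-p);print("D",D,"turn",np.arctan2(R[1,1],R[0,1])-(.3405+np.pi/2))
im=viewer.read_camera("top");cv2.imwrite("pics/lasttop.png",im[:,:,::-1]);print([x.tolist() for x in blob(im,*COL["green"])[:2]])
E
```

```text
t 23.75 [369.9  98.8 159.4] F [0.1, 0.4, -1.0] M [0.07, -0.021, -0.014]
laser shift -7 52 0.846
green [[391.61333333333334, 233.0088888888889], [382, 226, 20, 15, 225]]
red [[357.2016348773842, 227.94550408719346], [341, 212, 39, 34, 367]]
front block shift 0 0 0.985
px per -10mm [[-0.509  3.108]]
[[394.42, 215.9], [392.43, 228.1], [392.23, 229.29], [392.04, 230.47], [391.85, 231.65], [391.66, 232.82], [391.47, 233.98]]
[369.978  98.747 159.187] [[-0.999 -0.052 -0.   ]
 [-0.052  0.999 -0.   ]
 [ 0.    -0.    -1.   ]]
D [ -83.549 -367.538   -3.107] turn -0.28799790936438074
[[260.6933962264151, 199.33962264150944], [253, 192, 17, 16, 212]]
```

To row units: -367.5 mm is -36.75, -83.5 mm is -8.35.

```bash
python3 -m crank '[[[0, -4.8, -0.3, 0], [0, -9.6, -0.3, 0], [0, -14.4, -0.3, 0], [0, -19, -0.3, 0], [-1.5, -23.5, -0.3, -0.05], [-3.5, -28, -0.3, -0.15], [-5.8, -32, -0.3, -0.25], [-8.35, -36.75, -0.31, -0.288], [-8.35, -36.75, -0.31, -0.288], [-8.35, -36.75, -0.31, -0.288], [-8.35, -36.75, -0.31, -0.288], [-8.35, -36.75, -0.31, -0.288]]]'>/dev/null; python3 f.py; python3 - <<'E'
from h import *
o=bot.get_obs();print(np.array(o["position"]),np.array(o["tool_rot"])[:,1],o["grip_width"])
im=viewer.read_camera("side")[:,:,::-1].copy();cv2.imwrite("pics/pre.png",im)
old=cv2.resize(cv2.imread("pics/s2.png"),(200,150),interpolation=cv2.INTER_AREA);new=im[250:400,200:400]
# tip patch and handle-back patch matching
for n,(x0,y0,x1,y1) in dict(tip=(84,66,106,80),shaft=(55,62,84,76),back=(10,50,30,72),fing=(24,48,52,80),rest=(15,80,110,135)).items():
    t=cv2.resize(old[y0:y1,x0:x1],None,fx=4,fy=4,interpolation=2);s=cv2.resize(new[y0-10:y1+10,x0-10:x1+10],None,fx=4,fy=4,interpolation=2)
    _,v,_,l=cv2.minMaxLoc(cv2.matchTemplate(s,t,cv2.TM_CCOEFF_NORMED));print(n,(l[0]-40)/4,(l[1]-40)/4,round(v,3))
for a in(old,new): print([x.tolist() for x in blob(np.ascontiguousarray(a[:,:,::-1]),*COL["yellow"])[:2]])
E
```

```text
t 25.05 [ 471.9 -263.3  162.5] F [0.1, -0.4, -0.9] M [0.044, -0.027, -0.045]
[ 471.875 -263.292  162.549] [-0.335  0.942  0.   ] 13.6374597272522
tip -0.25 0.0 0.953
shaft 0.0 0.0 0.994
back -0.25 0.0 0.991
fing -0.5 0.0 0.99
rest 0.0 0.0 0.988
[[20.865030674846626, 60.45398773006135], [13, 55, 17, 13, 163]]
[[20.41614906832298, 60.453416149068325], [12, 55, 18, 13, 161]]
```

The rod sits in the grip as it did at pick-up (shift ≤0.25 px). I lower it into the rest.

To row units: -0.8 mm is -0.08, -0.6 mm is -0.06.

```bash
python3 -m crank '[[[-0.06, -0.08, 3, 0], [-0.06, -0.08, 6, 0], [-0.06, -0.08, 8.5, 0], [-0.06, -0.08, 10, 0], [-0.06, -0.08, 10.8, 0], [-0.06, -0.08, 11.4, 0], [-0.06, -0.08, 11.9, 0], [-0.06, -0.08, 12.1, 0], [-0.06, -0.08, 12.2, 0], [-0.06, -0.08, 12.2, 0]]]'>/dev/null; python3 f.py; python3 -m crank '[[[0, 0, 0.1, 0], [0, 0, 0.1, 0]]]'>/dev/null; python3 f.py;python3 -m crank '[[[0, 0, 0.1, 0], [0, 0, 0.1, 0]]]'>/dev/null; python3 f.py
```

```text
t 26.1 [ 473.2 -264.8   40.6] F [-0.4, -0.0, -0.7] M [0.004, 0.011, 0.032]
t 26.3 [ 473.  -264.7   39.4] F [0.3, -0.0, -1.2] M [0.016, 0.008, 0.026]
t 26.5 [ 473.1 -264.8   38.6] F [0.1, 0.0, 1.1] M [0.096, 0.065, -0.006]
```

Touching down (+1.1 N). I open the fingers, rise, and check.

```bash
python3 -m crank '[[[0, 0, 0.04, 0], [0, 0, 0.04, 0]]]' 60 >/dev/null; python3 -m crank '[[[0, 0, 0, 0], [0, 0, 0, 0], [0, 0, 0, 0], [0, 0, 0, 0]]]' 60|grep -E 'width|force'; python3 -m crank '[[[0, 0, -1, 0], [0, 0, -3, 0], [0, 0, -6, 0], [0, 0, -10, 0], [4, -4, -14, 0], [8, -8, -16, 0], [12, -12, -16, 0], [16, -16, -16, 0], [16, -16, -16, 0], [16, -16, -16, 0]]]'>/dev/null; python3 f.py; python3 - <<'E'
from h import *
a={c:cv2.imread(f"pics/{c}0.png") for c in M}; n={c:viewer.read_camera(c) for c in M}
for c in M:
    print(c,[(k,blob(a[c][:,:,::-1].copy(),*COL[k])[0],blob(n[c],*COL[k])[0]) for k in COL])
    B={"side":dict(rod=(222,338,305,362),mirror=(350,320,380,368),plate=(268,262,306,298),tape=(322,168,352,192)),"top":dict(rod=(395,207,420,266),mirror=(344,166,370,194),plate=(312,246,350,282),tape=(195,272,222,300),driver=(425,146,456,215))}[c]
    for k,(x0,y0,x1,y1) in B.items():
        t=cv2.resize(a[c][y0:y1,x0:x1],None,fx=4,fy=4,interpolation=2);s=cv2.resize(n[c][:,:,::-1][y0-8:y1+8,x0-8:x1+8],None,fx=4,fy=4,interpolation=2)
        _,v,_,l=cv2.minMaxLoc(cv2.matchTemplate(s,t,cv2.TM_CCOEFF_NORMED));print(k,(l[0]-32)/4,(l[1]-32)/4,round(v,3))
E
```

```text
force: [0.0, -0.5, 0.2]
grip_width: 59.8
gripper_force: 0.0
t 28.1 [ 373.  -472.7  198.4] F [1.1, 0.3, -0.2] M [0.084, -0.063, -0.087]
side [('yellow', array([239.902, 347.393]), array([239.893, 347.599])), ('green', array([394.397, 215.916]), array([391.637, 232.991])), ('red', array([353.783, 234.536]), array([357.256, 227.97 ]))]
rod 0.0 0.25 0.845
mirror 0.0 0.0 0.999
plate 0.0 0.0 0.999
tape 0.0 0.0 0.998
top [('yellow', array([412.391, 249.843]), array([412.684, 249.428])), ('green', array([258.108, 191.996]), array([260.619, 199.367])), ('red', array([300.183, 204.851]), array([299.772, 200.544]))]
rod 0.25 0.5 0.794
mirror 0.0 0.0 0.998
plate 0.0 0.0 0.999
tape 0.0 0.0 0.996
driver 0.0 0.0 0.998
```

Everything is in place; one last sharper check of the pawl angle, by silhouette.

```bash
python3 - <<'E'
from h import *
a=cv2.imread("pics/side0.png")[:,:,::-1].copy();n=viewer.read_camera("side")
st=(618.,10.8,.052)
def Q(r,y,z,t):
    x=-r*np.cos(t)+z*np.sin(t)-30;zz=150+r*np.sin(t)+z*np.cos(t);c,s=np.cos(st[2]),np.sin(st[2]);return (st[0]+x*c-y*s,st[1]+x*s+y*c,zz)
def ren(t,o):
    m=np.zeros((480,640),np.uint8)
    P=np.array([Q(r,y,z,t) for r in(48,78) for y in(-18,18) for z in(-2.5,2.5)])
    h=cv2.convexHull(((proj("side",P)+o+.0)*16).round().astype(np.int32))
    m8=np.zeros((960*2,640*4),np.uint8);cv2.fillConvexPoly(m8,(h.reshape(-1,2)/16*4+1.5).round().astype(np.int32),255)
    return cv2.resize(m8,(640,480),interpolation=cv2.INTER_AREA)/255.
def obs(im):
    f=im.astype(float);return np.clip((f[...,0]-1.6*np.maximum(f[...,1],f[...,2]))/60,0,1)
def cost(im,t,o):
    r=ren(t,o);b=obs(im);w=cv2.dilate((r>0).astype(np.uint8),np.ones((5,5)));
    x=np.arange(640);y=np.arange(480);tail=proj("side",Q(40,0,0,t))[0]+o; Y,X=np.mgrid[:480,:640];w=w*(np.hypot(X-tail[0],Y-tail[1])>5)
    return (((r-b)**2)*w).sum()+0*w.sum()
def best(im,ts,os):
    return min((cost(im,t,np.array(o)),t,o) for t in ts for o in os)
g=np.arange(-2,2.6,.5)
b0=best(a,[0.],[(u,v) for u in g for v in g]);print("closed",b0)
o=b0[2]
print("open, same offset",best(n,np.arange(.3,.7,.01),[o]))
print("open, near offset",best(n,np.arange(.3,.7,.01),[(o[0]+u,o[1]+v) for u in(-.5,0,.5) for v in(-.5,0,.5)]))
E
```

```text
closed (np.float64(21.644387158785083), 0.0, (np.float64(0.5), np.float64(0.5)))
open, same offset (np.float64(17.457621068819684), np.float64(0.5500000000000003), (np.float64(0.5), np.float64(0.5)))
open, near offset (np.float64(17.457621068819684), np.float64(0.5500000000000003), (np.float64(0.5), np.float64(0.5)))
```

The silhouette fit gives 0.55 rad, which is the stop. Handing in.

```bash
python3 -c "
from cell import order
print(order.hand_in())"
```

```text
the job is handed in; nothing more can be done
None
```

The job is done and handed in at about 28 s of the 72 s limit: the pawl is parked at its stop (fitted at 0.55 rad), the carriage was pressed onto the orange collar with about 17 N at most, the rod is back in its grey rest, and the mirror mount, tape roll, adapter plate and screwdriver did not move.

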